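Index a chainring on the cross-slide and hold the ratchet clamp at three clicks

TASK

On the bench's cross-slide fixture, slide the carrier with the chainring so that the pointer tip stands over the red dot, pause there for a second, then bring the blue dot under the pointer. With the blue dot kept there, turn the red-knobbed ratchet lever clockwise (seen from above) by exactly three clicks from its rest position, never into a fourth, and finish while holding the lever there, because it springs back if let go. Leave the loose things around the fixture where they are.

Things in the scene. Friction and masses are not known exactly. Their poses are not given: they have to be found in the camera images.
- jig: grey steel base plate of the fixture, 250 x 420 x 20 mm, fixed to the table. Origin on the table exactly under the pointer tip; its x and y axes are the directions of the two slides (x points away from the robot, up to 0.3 rad turned; y to the left). A blue column 155 mm tall stands at its (30, 155) mm, 45 mm square, with a blue arm 32 mm wide at 129-151 mm height running from it towards the right to y = 30 mm; the ratchet housing is at (30, -150) mm
- pointer_tip (a point): lower tip of the yellow slanted pointer rod that comes down from the blue arm; fixed, 66 mm above the table, 8 mm above the dots
- red_dot (a point): red dot, 10 mm across with a white rim, painted on a spider arm of the black chainring (130 mm across) that is bolted on the carrier; centre of the dot, 58 mm above the table
- blue_dot (a point): blue dot, 10 mm across with a white rim, on the same chainring, 67 mm from the red one; centre of the dot
- carrier_grip (a point): grip point of the carrier: upright black post, 22 mm diameter, top 101 mm above the table, at the carrier's edge towards the robot, standing on a steel tongue whose top is 49 mm high; the point is on its axis 85 mm above the table. Push or grip it to slide the carrier
- cross (a joint): slide of the carrier along jig x (m), -0.045 to 0.045, 0 in the middle; stays where it is left, about 2 N friction plus 8 N per m/s
- carrier (a joint): slide of the carrier along jig y (m), -0.045 to 0.045, 0 in the middle; stays where it is left, about 2 N friction plus 8 N per m/s
- lever_pivot (a point): vertical axis of the ratchet lever, on top of the grey round housing at the fixture's right side, 80 mm above the table. The dark index plate under the lever has a row of dots 61 mm from the axis, one at the rest position and one at each of clicks 1 to 5; that of click 3 is yellow, the others white, and the bar covers the dot it stands at
- lever_grip (a point): grip point of the lever: upright red knob, 22 mm diameter, from 86 to 136 mm above the table, on a steel bar (top 86 mm high, 14 mm wide) 120 mm from the pivot; the point is on the knob's axis 118 mm above the table. A spring pushes the lever back to rest with 3.3 N at the knob, 5.3 N at three clicks; the detent makes this swell and fall by 2.5 N either way each click
- lever (a joint): angle of the ratchet lever (rad): 0 at its rest stop, growing clockwise seen from above, up to 1.2. At 0 the bar points from the pivot towards the robot, turned 0.3 rad towards the right. One click every 0.2 rad (24 mm at the knob): click positions at 0.2, 0.4, 0.6, ... The resistance is highest a quarter pitch after a click position, then falls away and is lowest a quarter pitch before the next one
- lube_tin: small yellow tin, 38 mm across and 30 mm tall, standing on the fixture's base plate behind the ratchet; origin under its centre; bystander
- oil_bottle: green bottle with a red cap, 54 mm across, 150 mm tall, on the table left of the fixture; origin under its centre; bystander
- screwdriver: screwdriver lying on the table near the robot, right side; origin under its middle; bystander
- wrench: steel wrench lying on the table right of the fixture; origin under its middle; bystander
- cassette: stepped steel sprocket cluster, 104 mm across, 27 mm tall, on the table to the left; origin under its centre; bystander
- pedal: black bicycle pedal, 90 x 72 x 25 mm, on the table to the right; origin under its centre; bystander
- bolt_cup: blue plastic cup, 70 mm across, 60 mm tall, on the table near the robot, left side; origin under its centre; bystander

How it is judged:
By the outcome, as a careful person would: the job done as asked, in the order asked, and still so for the second after the job is handed in, while the arm keeps its last pose, push and grip.
It also fails if it takes over 54 s, if anything falls off the work surface, if the arm or the gripper's body presses on something with over 40 N, if the wrist force passes 120 N, or if a joint passes its speed limit or range.

ROBOT

A 6-joint arm with a two-finger parallel gripper is mounted at the origin on the work surface. World frame = base frame: x ahead of the robot, y to its left, z up, the work surface at z = 0. Lengths are in m, angles in rad, forces in N, time in s.
With the tool pointing down it reaches from about 0.325 to 1 m from the base axis. Payload 5.1 kg.
Tool frame: the origin (TCP) lies midway between the tips of the shut fingers; the grasp point (between the pads) lies 19 mm behind it; z points along the fingers, y is the line along which they close (so a half turn about z gives the same grasp; the last joint's range is limited). The gripper opens to 85 mm and grips with 20 to 120 N. Pads are 22 mm wide; open, the fingers measure 114 mm over their backs; the gripper's body (76 mm by 85 mm) begins 54 mm behind the grasp point. The pads swing forward as they close: fully open they stand 13 mm farther back than shut.
Start: joints at [1.13, 0.124, 1.65, -0, 1.367, -0.083], TCP at [0.228, 0.609, 0.231] pointing down, gripper open.
Joint ranges: [-2.61, 2.61], [-1.02, 2.33], [0.03, 2.71], [-1.35, 4.49], [0.32, 2.68], [-2.91, 2.91]. Speed limits (rad/s): [2.57, 2.57, 3.14, 3.14, 3.14, 3.14].

INTERFACE

Orientations are given as [roll, pitch, yaw] about the fixed x, y, z axes, in that order (R = Rz(yaw) Ry(pitch) Rx(roll)).
In Python, from cell import observe, grab_frame, camera_model, finish_job, cut_out gives the robot as it stands. The module is installed in compiled form; this text tells all that it offers.
- The arm moves only by the tool move_arm, never from a script. Its argument "deltas" is a list that holds one entry, the list of rows, each a list of 7 numbers: the turn, a rotation vector about the tool's x, y, z each as a share of 0.08 rad, from -1 to 1, then the shift along the tool's x, y, z each as a share of 0.02 m, from -1 to 1, then the opening, from 0 (shut) to 1 (fully open). In form: [[[rx, ry, rz, tx, ty, tz, fingers], ...]]. A call has 1 to 8 rows; each row shifts and turns the commanded pose from where the row before left it, along the tool's axes as they then stand; what a row does not reach is not made up. A row lasts 1/12 s, in which the tool goes at most 41.7 mm and 7.16 degrees, less where a joint would pass 70% of its speed; a pose out of reach is approached as far as the arm can. A call with a number of a shift or a turn outside -1 to 1 is refused whole. A call with a gripper value outside its range is refused whole. The fingers move at their own pace and stop on an object; "grip_force" is the grip in N (left out, the last holds). Time passes only in rows, so rows that do not move let the fingers close. It gives the time, the measured TCP pose, the force, the opening and the grip force at its end, in the units of the state.
- observe(): the state, without advancing time (a new reading comes with each control period).
- grab_frame(name): name is "side" or "top" or "wrist"; returns the picture (480x640x3 uint8, red, green, blue); there is no depth.
- camera_model(name): a dict with "camera_matrix" (3x3 intrinsics, pixels), "R" (3x3) and "t" (3): a world point X has camera coordinates R X + t. Camera axes: x right, y down, z forward; pixel columns grow to the right and rows downward; lengths in m; the calibration is good to about 2 mm. The wrist camera is an equidistant fisheye: a pixel r from the principal point sees the ray r / f radians off the axis. A picture is of the moment at which its call begins: read the wrist's pose just before it. camera_model takes no time and is no camera call; for the wrist camera it gives the pose at the moment of the call.
- finish_job(): hands the job in; it is judged then, once.
Trained networks look in the newest picture that a camera, given by its name, has taken for a name from the list of things; names that differ only in an ending like _2 or _b are one class to them, and where a whole thing is asked for, a point or a joint stands for the part that bears it (a point fixed in the world has none). Each returns a list of dicts, best first, with "confidence" (0 to 1); they miss things now and then, are a little off and sometimes report something else, mostly with a low value. They report only what shows in the picture. A call takes as long as a camera call.
- cut_out(camera, query): "pixels" (480x640 bool, what is visible of it) and "rect" ([centre column, centre row, width, height] in pixels, round what is visible of it).
The state is a dict: "t": time; "qpos": joint angles; "qvel": joint speeds; "joint_efforts": joint torques, N m; "position": TCP position; "eef_rot": TCP orientation; "wrist_force": force on the tool from outside, world axes, zero at the start; "ft_torque": the same for the moment, N m; "gripper_width": opening from 0.0 (shut) to 1.0 (fully open); "gripper_force": force on a finger pad.
Only numpy, scipy, OpenCV 4.12 (cv2) and the standard library are available. Lean on these libraries where they do the work, as an engineer would, in place of code of your own. Each camera call takes 0.05 s, during which the arm holds its last target. There are 200 camera calls.

## Working session

There is one attempt and no reset: what is moved stays moved. The work goes in short steps, Python scripts to look and compute and a tool call to move; the robot and the scene stay as the last step left them, time stands still between calls to the robot, and variables do not carry over. Pictures are saved under pics/ and viewed, at most 10 in all, crops included, and the job is handed in when it is done.

Besides the shell and the picture viewer there is one more tool, called after "Call:" by a JSON object that holds its "method" and its "body". move_arm: Moves the arm, as the interface text tells. Shift numbers are shares of 0.02 m and turn numbers shares of 0.08 rad, none past 1 either way. Its arguments: {"type":"object","properties":{"deltas":{"type":"array","items":{"type":"array","items":{"type":"array","items":{"type":"number"}}}},"grip_force":{"type":"number"}},"required":["deltas"]}

```bash
mkdir -p pics; cat > h.py <<'E'
import numpy as np, cv2
from cell import observe, grab_frame, camera_model, finish_job, cut_out
def ray(cam,px,m=None):
    m=m or camera_model(cam);K=np.array(m["camera_matrix"]);R=np.array(m["R"]);t=np.array(m["t"])
    a=(px[0]-K[0,2])/K[0,0];b=(px[1]-K[1,2])/K[1,1]
    if cam=="wrist":
        r=np.hypot(a,b);s=np.sin(r)/r if r>1e-9 else 1;d=np.array([a*s,b*s,np.cos(r)])
    else: d=np.array([a,b,1.])
    d=R.T@d;return -R.T@t,d/np.linalg.norm(d)
def atz(cam,px,z,m=None):
    o,d=ray(cam,px,m);return o+d*(z-o[2])/d[2]
def tri(rs):
    A=np.zeros((3,3));b=np.zeros(3)
    for o,d in rs:
        P=np.eye(3)-np.outer(d,d);A+=P;b+=P@o
    x=np.linalg.solve(A,b);return x,[round(1e3*np.linalg.norm((np.eye(3)-np.outer(d,d))@(x-o)),1) for o,d in rs]
def proj(cam,X,m=None):
    m=m or camera_model(cam);K=np.array(m["camera_matrix"]);c=np.array(m["R"])@X+np.array(m["t"])
    if cam=="wrist":
        r=np.hypot(c[0],c[1]);th=np.arctan2(r,c[2]);c=np.array([c[0]/r*th,c[1]/r*th,1])
    else: c=c/c[2]
    return (K@c)[:2]
def save(cam,n):
    im=grab_frame(cam);cv2.imwrite(f"pics/{n}.png",im[:,:,::-1]);return im
E
python3 - <<'E'
from h import *
np.set_printoptions(precision=4,suppress=True)
s=observe();print(s)
for c in("side","top"):
    save(c,c+"0")
    m=camera_model(c);print(c,-np.array(m["R"]).T@m["t"],m["camera_matrix"][0][0])
    for q in("jig","pointer_tip","red_dot","blue_dot","carrier_grip","lever_pivot","lever_grip","lube_tin"):
        for r in cut_out(c,q)[:2]:
            v,u=np.nonzero(r["pixels"]);print(c,q,round(r["confidence"],2),np.round(r["rect"],1),np.round([u.mean(),v.mean()],1))
E
```

```text
{'t': 0.0, 'qpos': array([ 1.1304,  0.1245,  1.6517,  0.    ,  1.3675, -0.0826]), 'qvel': array([ 0.0008,  0.0001, -0.0001, -0.0012,  0.0005,  0.0011]), 'joint_efforts': array([  0.0009, -42.3617, -36.5452,  -0.0001,   0.0071,   0.    ]), 'position': array([0.2274, 0.6083, 0.2301]), 'eef_rot': array([-3.1395, -0.0002,  2.7838]), 'wrist_force': array([-0.0326, -0.5708, -0.9024]), 'ft_torque': array([ 0.0074, -0.0143, -0.0135]), 'gripper_force': 0.0, 'gripper_width': 1.0024261465436395}
side [ 0.0193 -1.1281  0.9583] 540.6480785152315
side jig 0.79 [363.8 248.4 155.2 131.9] [361.3 253. ]
side red_dot 0.76 [356.5 243.2  70.3  41.2] [353.3 243.1]
side blue_dot 0.71 [357.1 243.1  74.5  38. ] [352.9 243.4]
side carrier_grip 0.62 [356.1 243.2  74.3  40.3] [353.3 243.3]
side lever_pivot 0.84 [368.4 247.4 152.9 128.9] [361.8 253.3]
side lever_grip 0.62 [386.3 263.4  38.6  31.5] [385.5 261.8]
side lube_tin 0.42 [387.6 235.8  11.9   8.7] [387.4 233.7]
top [ 0.3496 -0.0026  1.3629] 552.0423880196092
top jig 0.59 [309.9 180.6 186.6 129.4] [307.6 180.6]
top pointer_tip 0.97 [307.9 181.3 186.3 131.1] [307.7 180.6]
top red_dot 0.88 [302.7 184.8  69.6  94. ] [304.4 180.4]
top blue_dot 0.87 [302.5 185.3  66.3  86.5] [304.6 180.5]
top carrier_grip 0.63 [301.8 184.6  66.1  87. ] [304.6 180.4]
top lever_grip 0.69 [374.3 173.6  44.6  57.8] [371.9 171.4]
top lever_grip 0.57 [495.9 198.9  19.5  71.4] [493.8 199.3]
top lube_tin 0.67 [298.8 136.9  18.4  19.4] [299.8 137.8]
```

```bash
python3 - <<'E'
import cv2
a=cv2.imread("pics/top0.png")[100:260,200:413];cv2.imwrite("pics/top0c.png",cv2.resize(a,None,fx=3.75,fy=3.75,interpolation=cv2.INTER_CUBIC))
a=cv2.imread("pics/side0.png")[170:330,270:460];cv2.imwrite("pics/side0c.png",cv2.resize(a,None,fx=3.75,fy=3.75,interpolation=cv2.INTER_CUBIC))
E
```

```text
(no output)
```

View pics/top0c.png

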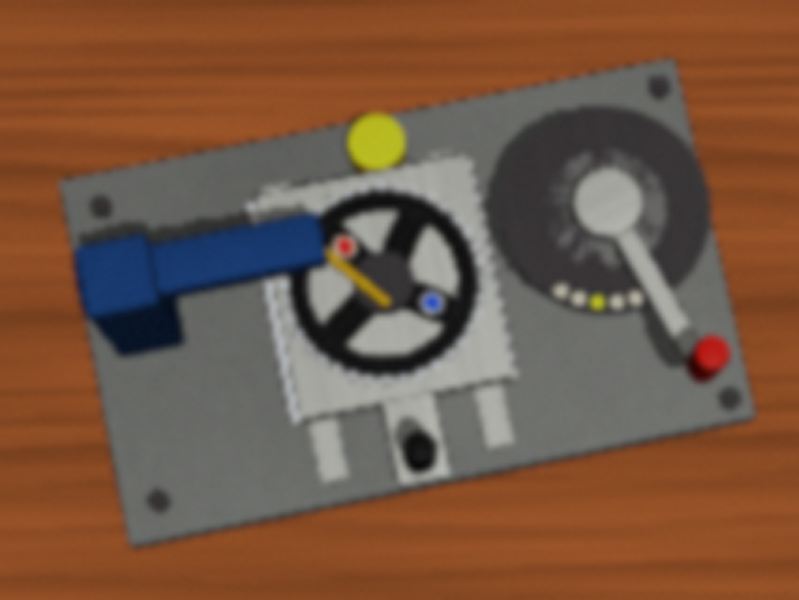

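View pics/side0c.png

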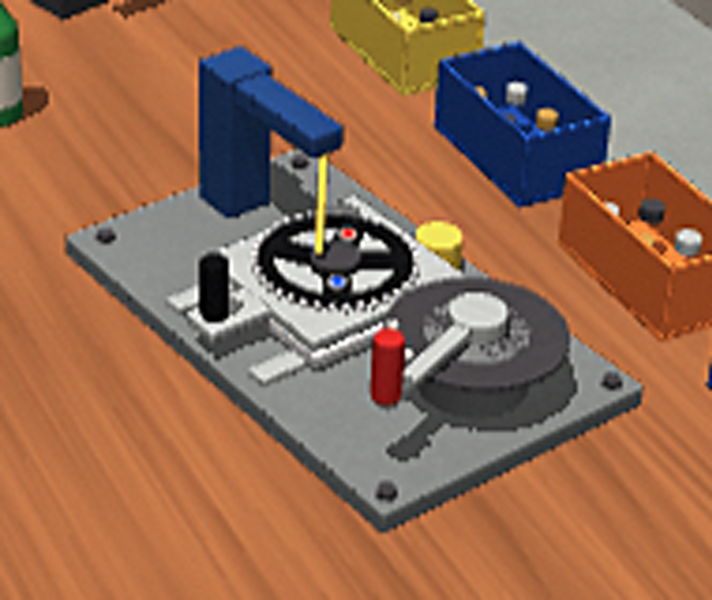

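Top crop (×3.75, offset 200,100): pointer tip (388,303), red dot (344,246), blue dot (432,302), black post top (420,441), knob top (712,351). Side crop (offset 270,170): tip (320,250), red (348,234), blue (337,281), post top (214,258), knob top (388,335).

```bash
python3 - <<'E'
from h import *
np.set_printoptions(precision=4,suppress=True)
T=lambda u,v:(200+(u+.5)/3.75-.5,100+(v+.5)/3.75-.5)
S=lambda u,v:(270+(u+.5)/3.75-.5,170+(v+.5)/3.75-.5)
P=dict(tip=((388,303),(320,250)),red=((344,246),(348,234)),blue=((432,302),(337,281)),post=((420,441),(214,258)),knob=((712,351),(388,335)),piv=((608,202),(481,310)))
z=dict(tip=.066,red=.058,blue=.058,post=.101,knob=.136,piv=.09)
X={}
for k,(a,b) in P.items():
    x,e=tri([ray("top",T(*a)),ray("side",S(*b))]);w=atz("top",T(*a),z[k]);v=atz("side",S(*b),z[k]);X[k]=w;print(k,x,e,"top@z",w,"side@z",v)
print(np.linalg.norm(X["red"]-X["blue"]), np.linalg.norm((X["knob"]-X["piv"])[:2]))
# jig yaw from base plate corners at z=.02
c=[atz("top",T(*p),.02)[:2] for p in((62,180),(675,60),(755,415),(132,546))]
print(c)
for a,b in((0,1),(3,2)):
    d=c[a]-c[b];print("yaw",np.arctan2(-d[0],d[1]),np.linalg.norm(d))
for a,b in((0,3),(1,2)):
    d=c[a]-c[b];print("yaw",np.arctan2(d[1],d[0]),np.linalg.norm(d))
E
```

```text
tip [0.6255 0.0188 0.0688] [np.float64(2.2), np.float64(2.2)] top@z [0.624  0.0195 0.066 ] side@z [0.6297 0.0221 0.066 ]
red [0.6657 0.0469 0.0554] [np.float64(1.6), np.float64(1.6)] top@z [0.6635 0.0473 0.058 ] side@z [0.6655 0.0433 0.058 ]
blue [ 0.6273 -0.009   0.0569] [np.float64(1.3), np.float64(1.3)] top@z [ 0.6258 -0.0085  0.058 ] side@z [ 0.628  -0.0104  0.058 ]
post [0.5298 0.0009 0.1005] [np.float64(0.2), np.float64(0.2)] top@z [0.5298 0.0008 0.101 ] side@z [0.5293 0.0002 0.101 ]
knob [ 0.5772 -0.1766  0.1353] [np.float64(1.0), np.float64(1.0)] top@z [ 0.5761 -0.1762  0.136 ] side@z [ 0.5778 -0.1776  0.136 ]
piv [ 0.6843 -0.1218  0.0868] [np.float64(2.6), np.float64(2.6)] top@z [ 0.681  -0.1205  0.09  ] side@z [ 0.6847 -0.1256  0.09  ]
0.06735558499833168 0.11877244906390853
[array([0.7208, 0.2348]), array([ 0.7956, -0.1748]), array([ 0.5543, -0.2194]), array([0.4762, 0.1895])]
yaw 0.18070173795046812 0.41638928602160435
yaw 0.1886116180905368 0.4162763607940724
yaw 0.18318969259781326 0.2487253387550843
yaw 0.18270990588486843 0.24543240205900824
```

```bash
cat >> h.py <<'E'
from scipy.spatial.transform import Rotation as Ro
def plan(tgt,yaw,n,nrot=8,w=1):
    """even straight-line rows in tool axes (tool kept vertical), turn in the first nrot rows"""
    s=observe();p=np.array(s["position"]);R=Ro.from_euler("xyz",s["eef_rot"])
    dv=(R.inv()*Ro.from_euler("xyz",[np.pi,0,yaw])).as_rotvec();print("turn",dv.round(4),"from",p.round(4))
    for i in range(n):
        t=R.inv().apply((np.array(tgt)-p)/n)/.02
        k=dv/nrot if i<nrot else dv*0
        if i<=nrot: print(i,(k/.08).round(3),t.round(3))
        R=R*Ro.from_rotvec(k)
E
python3 -c "
from h import *
plan([.53,.001,.18],np.pi+.184,38)"
```

```text
turn [ 0.      0.     -0.5418] from [0.2277 0.6088 0.2314]
0 [ 0.     0.    -0.847] [-0.653 -0.61   0.068]
1 [ 0.     0.    -0.847] [-0.61  -0.653  0.068]
2 [ 0.     0.    -0.847] [-0.564 -0.692  0.068]
3 [ 0.     0.    -0.847] [-0.516 -0.729  0.068]
4 [ 0.     0.    -0.847] [-0.466 -0.762  0.068]
5 [ 0.     0.    -0.847] [-0.413 -0.792  0.068]
6 [ 0.     0.    -0.847] [-0.359 -0.818  0.068]
7 [ 0.     0.    -0.847] [-0.302 -0.841  0.068]
8 [ 0.  0. -0.] [-0.245 -0.859  0.068]
```

Call:
{"method": "move_arm", "body": {"deltas": [[[0,0,-0.85,-0.65,-0.61,0.07,1],[0,0,-0.85,-0.61,-0.65,0.07,1],[0,0,-0.85,-0.56,-0.69,0.07,1],[0,0,-0.85,-0.52,-0.73,0.07,1],[0,0,-0.85,-0.47,-0.76,0.07,1],[0,0,-0.85,-0.41,-0.79,0.07,1],[0,0,-0.85,-0.36,-0.82,0.07,1],[0,0,-0.85,-0.3,-0.84,0.07,1]]]}}

```text
t: 1.57
position: [0.2917, 0.4803, 0.2202]
eef_rot: [3.141, 0.0, -2.952]
wrist_force: [-0.2, 0.2, 0.5]
gripper_width: 1.003
gripper_force: 0.0
```

Call:
{"method": "move_arm", "body": {"deltas": [[[0,0,0,-0.25,-0.86,0.07,1],[0,0,0,-0.25,-0.86,0.07,1],[0,0,0,-0.25,-0.86,0.07,1],[0,0,0,-0.25,-0.86,0.07,1],[0,0,0,-0.25,-0.86,0.07,1],[0,0,0,-0.25,-0.86,0.07,1],[0,0,0,-0.25,-0.86,0.07,1],[0,0,0,-0.25,-0.86,0.07,1]]]}}

```text
t: 2.23
position: [0.3565, 0.3524, 0.209]
eef_rot: [3.141, 0.0, -2.955]
wrist_force: [-0.7, -0.3, -0.6]
gripper_width: 1.0
gripper_force: 0.0
```

Call:
{"method": "move_arm", "body": {"deltas": [[[0,0,0,-0.25,-0.86,0.07,1],[0,0,0,-0.25,-0.86,0.07,1],[0,0,0,-0.25,-0.86,0.07,1],[0,0,0,-0.25,-0.86,0.07,1],[0,0,0,-0.25,-0.86,0.07,1],[0,0,0,-0.25,-0.86,0.07,1],[0,0,0,-0.25,-0.86,0.07,1],[0,0,0,-0.25,-0.86,0.07,1]]]}}

```text
t: 2.9
position: [0.4213, 0.2246, 0.1979]
eef_rot: [3.141, 0.001, -2.955]
wrist_force: [0.1, 0.0, -0.2]
gripper_width: 1.001
gripper_force: 0.0
```

Call:
{"method": "move_arm", "body": {"deltas": [[[0,0,0,-0.25,-0.86,0.07,1],[0,0,0,-0.25,-0.86,0.07,1],[0,0,0,-0.25,-0.86,0.07,1],[0,0,0,-0.25,-0.86,0.07,1],[0,0,0,-0.25,-0.86,0.07,1],[0,0,0,-0.25,-0.86,0.07,1],[0,0,0,-0.25,-0.86,0.07,1],[0,0,0,-0.25,-0.86,0.07,1]]]}}

```text
t: 3.57
position: [0.4861, 0.0968, 0.1867]
eef_rot: [-3.142, 0.0, -2.955]
wrist_force: [0.3, 0.1, 0.4]
gripper_width: 0.999
gripper_force: 0.0
```

Call:
{"method": "move_arm", "body": {"deltas": [[[0,0,0,-0.22,-0.86,0.07,1],[0,0,0,-0.22,-0.86,0.07,1],[0,0,0,-0.22,-0.86,0.07,1],[0,0,0,-0.22,-0.86,0.07,1],[0,0,0,-0.22,-0.86,0.07,1],[0,0,0,-0.22,-0.86,0.07,1]]]}}

```text
t: 4.07
position: [0.5312, 0.0002, 0.1782]
eef_rot: [-3.142, 0.0, -2.955]
wrist_force: [-0.2, 0.4, 0.2]
gripper_width: 1.0
gripper_force: 0.0
```

```bash
python3 - <<'E'
from h import *
import pickle
m=camera_model("wrist");pickle.dump(m,open("w1.pkl","wb"));save("wrist","w1")
print(observe()["position"],-np.array(m["R"]).T@m["t"],m["camera_matrix"])
for k,X in dict(tip=[.626,.02,.066],red=[.665,.046,.058],blue=[.627,-.009,.058],post=[.53,.001,.101],knob=[.577,-.1765,.136]).items(): print(k,proj("wrist",np.array(X),m))
E
```

```text
[ 0.53210803 -0.00211126  0.17806719] [ 0.46566639 -0.01274927  0.31992541] [[371.64829954   0.         320.83928968]
 [  0.         371.64829954 238.7047338 ]
 [  0.           0.           1.        ]]
tip [323.78555146 351.34833035]
red [344.43086325 386.78496888]
blue [288.59289758 341.34704163]
post [323.34525532 247.07168918]
knob [ 46.27381611 279.76855332]
```

View pics/w1.png

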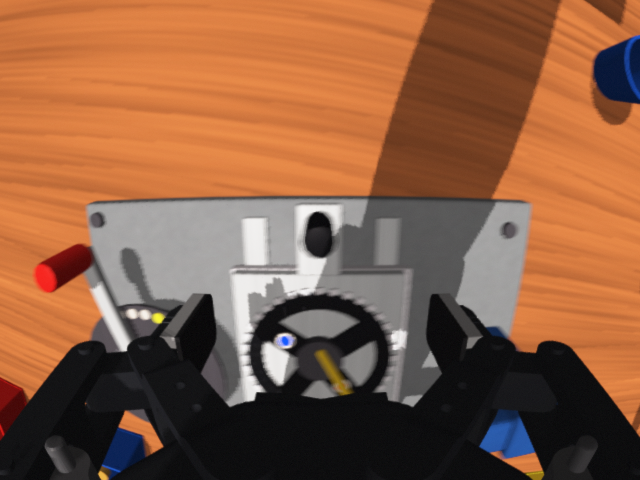

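The wrist picture shows the post top at about (319,236), the pointer tip at (319,351) and the blue dot at (285,341). These agree with the estimate to about 2 mm. Next I descend and grip the post.

Call:
{"method": "move_arm", "body": {"deltas": [[[0,0,0,0,0,0.9,1],[0,0,0,0,0,0.9,1],[0,0,0,0,0,0.9,1],[0,0,0,0,0,0.9,1],[0,0,0,0,0,0.9,1],[0,0,0,0,0,0.9,1],[0,0,0,0,0,0,1]]]}}

```text
t: 4.7
position: [0.5277, 0.0016, 0.0662]
eef_rot: [3.139, -0.007, -2.955]
wrist_force: [-1.1, 0.8, 0.1]
gripper_width: 1.004
gripper_force: 0.0
```

Call:
{"method": "move_arm", "body": {"deltas": [[[0,0,0,0,0,0,0.15],[0,0,0,0,0,0,0.15],[0,0,0,0,0,0,0.15],[0,0,0,0,0,0,0.15],[0,0,0,0,0,0,0.15],[0,0,0,0,0,0,0.15],[0,0,0,0,0,0,0.15],[0,0,0,0,0,0,0.15]]], "grip_force": 30}}

```text
t: 5.37
position: [0.5315, 0.001, 0.0713]
eef_rot: [-3.141, 0.001, -2.955]
wrist_force: [-1.6, 0.5, 5.9]
gripper_width: 0.245
gripper_force: 30.4
```

Call:
{"method": "move_arm", "body": {"deltas": [[[0,0,0,0.36,-0.17,0,0.15],[0,0,0,0.36,-0.17,0,0.15],[0,0,0,0.36,-0.17,0,0.15],[0,0,0,0.36,-0.17,0,0.15],[0,0,0,0.36,-0.16,0,0.15],[0,0,0,0.36,-0.16,0,0.15],[0,0,0,0,0,0,0.15],[0,0,0,0,0,0,0.15]]]}}

```text
t: 6.03
position: [0.4917, -0.0275, 0.0713]
eef_rot: [-3.14, -0.0, -2.956]
wrist_force: [-2.3, -0.9, 9.1]
gripper_width: 0.247
gripper_force: 31.0
```

```bash
python3 - <<'E'
from h import *
s=observe();print(s["position"],s["wrist_force"])
a=save("top","top2")[130:230,250:350];b=save("side","side2")[200:270,310:390];w=save("wrist","w2")[230:480,200:440]
f=lambda x,k:cv2.resize(x,k,interpolation=cv2.INTER_CUBIC)
im=np.zeros((600,800,3),np.uint8);im[:400,:400]=f(a,(400,400));im[:350,400:800]=f(b,(400,350));im[350:600,400:640]=w
cv2.imwrite("pics/m2.png",im[:,:,::-1])
E
```

```text
[ 0.49166865 -0.0275288   0.07125296] [-2.31481973 -0.89253468  9.07849408]
```

View pics/m2.png

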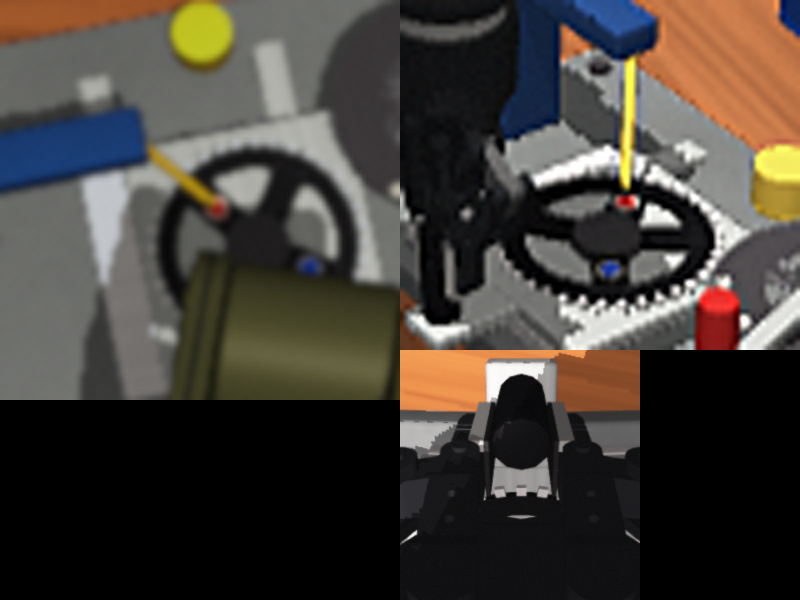

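The picture shows the red dot directly below the tip: (219,209) against (222,208) in the top panel, (626,201) against (626,187) in the side panel. I'll check the residual with the calibration.

```bash
python3 - <<'E'
from h import *
np.set_printoptions(precision=4,suppress=True)
def blobs(f,kind):
    im=cv2.imread(f)[:,:,::-1].astype(int);r,g,b=im[...,0],im[...,1],im[...,2]
    mk=(r-np.maximum(g,b)>70) if kind=="r" else (b-np.maximum(r,g)>60)
    if kind=="y": mk=(np.minimum(r,g)-b>80)&(abs(r-g)<70)
    n,l,st,c=cv2.connectedComponentsWithStats(mk.astype(np.uint8));return [(c[i].round(1),st[i].tolist()) for i in range(1,n) if st[i,4]>3]
for cam,(u0,v0,u1,v1) in dict(top=(280,150,330,210),side=(330,215,375,265)).items():
  for s in ("0","2"):
    for k in "rby": print(cam,s,k,[x for x in blobs(f"pics/{cam}{s}.png",k) if u0<x[0][0]<u1 and v0<x[0][1]<v1])
  T=np.array([.626,.02,.066]);J=[(proj(cam,T+d)-proj(cam,T)) for d in ([.001,0,0],[0,.001,0],[0,0,-.008])];print(cam,"px per mm x,y; tip->dot",J)
E
```

```text
top 0 r [(array([291.4, 165.4]), [290, 164, 4, 4, 13])]
top 0 b [(array([314.8, 180. ]), [313, 179, 4, 3, 10])]
top 0 y [(array([295.6, 174.4]), [288, 168, 15, 13, 36])]
top 2 r [(array([304.2, 181.6]), [303, 181, 3, 2, 5])]
top 2 b [(array([327. , 196.2]), [326, 196, 3, 2, 4])]
top 2 y [(array([295.6, 174.5]), [288, 168, 15, 13, 33])]
top px per mm x,y; tip->dot [array([-0.0075, -0.4112]), array([-0.4186,  0.0078]), array([0.0707, 0.6959])]
side 0 r [(array([362. , 231.5]), [361, 231, 3, 2, 6])]
side 0 b [(array([359.7, 244.4]), [358, 244, 4, 2, 7])]
side 0 y [(array([355.1, 224.1]), [354, 211, 3, 27, 54])]
side 2 r [(array([354.9, 239.8]), [353, 239, 4, 3, 8])]
side 2 b [(array([351.5, 253.3]), [350, 253, 4, 2, 6])]
side 2 y [(array([355.1, 224.2]), [354, 211, 3, 27, 56])]
side px per mm x,y; tip->dot [array([ 0.3072, -0.0805]), array([-0.1549, -0.1774]), array([-0.0764,  2.2583])]
```

```bash
python3 - <<'E'
import cv2,numpy as np
R=[]
for row in ((("top0",292,170),("top2",292,170)),(("side0",344,226),("side2",344,226))):
    R.append(np.hstack([cv2.resize(cv2.imread(f"pics/{n}.png")[v:v+20,u:u+24],(384,288),interpolation=cv2.INTER_NEAREST) if 0 else cv2.resize(cv2.imread(f"pics/{n}.png")[v:v+18,u:u+24],(384,288),interpolation=cv2.INTER_NEAREST) for n,u,v in row]))
cv2.imwrite("pics/z2.png",np.vstack(R))
E
```

```text
(no output)
```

View pics/z2.png

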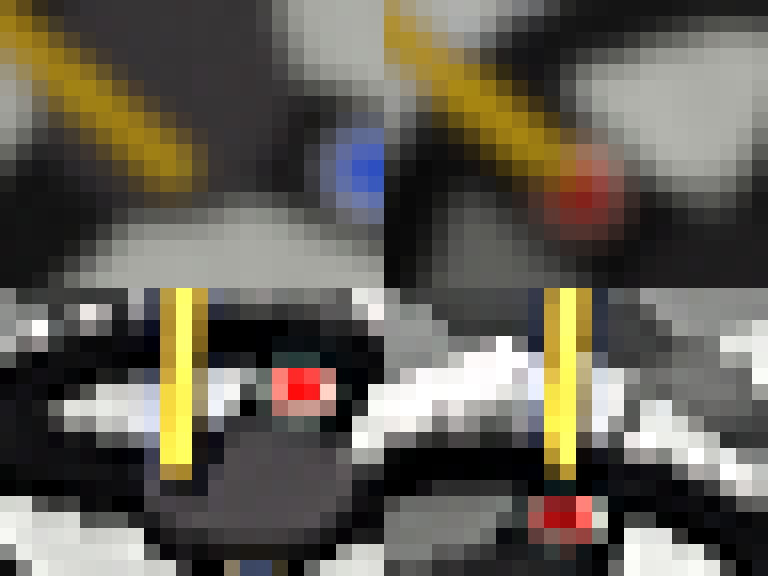

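The zoom puts the dot centre at about (304.1,181.2) in the top view, where (303.2,181.4) is expected. The side view agrees. The dot is therefore about 2 mm too far in −y, so I correct that and pause.

Call:
{"method": "move_arm", "body": {"deltas": [[[0,0,0,-0.02,0.1,0,0.15],[0,0,0,0,0,0,0.15],[0,0,0,0,0,0,0.15],[0,0,0,0,0,0,0.15],[0,0,0,0,0,0,0.15],[0,0,0,0,0,0,0.15],[0,0,0,0,0,0,0.15],[0,0,0,0,0,0,0.15]]]}}

```text
t: 6.85
position: [0.492, -0.0255, 0.0713]
eef_rot: [-3.14, 0.0, -2.955]
wrist_force: [-1.8, -0.3, 8.2]
gripper_width: 0.246
gripper_force: 31.0
```

Call:
{"method": "move_arm", "body": {"deltas": [[[0,0,0,0,0,0,0.15],[0,0,0,0,0,0,0.15],[0,0,0,0,0,0,0.15],[0,0,0,0,0,0,0.15],[0,0,0,0,0,0,0.15],[0,0,0,0,0,0,0.15],[0,0,0,0,0,0,0.15],[0,0,0,0,0,0,0.15]]]}}

```text
t: 7.52
position: [0.492, -0.0255, 0.0712]
eef_rot: [-3.14, 0.0, -2.955]
wrist_force: [-1.4, -0.9, 7.7]
gripper_width: 0.247
gripper_force: 31.0
```

```bash
python3 - <<'E'
from h import *
s=observe();print(s["position"],s["wrist_force"])
save("top","top3");save("side","side3")
for n in("top3","side3"):
    im=cv2.imread(f"pics/{n}.png")[:,:,::-1].astype(int);r=im[...,0]-np.maximum(im[...,1],im[...,2])
    u0,v0=(298,174) if n=="top3" else (346,232);c=np.clip(r[v0:v0+14,u0:u0+14]-40,0,None);v,u=np.mgrid[:14,:14];print(n,u0+(u*c).sum()/c.sum(),v0+(v*c).sum()/c.sum())
E
```

```text
[ 0.49202077 -0.02551773  0.07124976] [-1.38663441 -0.91899576  7.67567951]
top3 303.43518518518516 181.5895061728395
side3 354.48398576512454 239.42170818505338
```

Call:
{"method": "move_arm", "body": {"deltas": [[[0,0,0,-0.29,0.3,0,0.15],[0,0,0,-0.29,0.3,0,0.15],[0,0,0,-0.29,0.3,0,0.15],[0,0,0,-0.29,0.3,0,0.15],[0,0,0,-0.29,0.3,0,0.15],[0,0,0,-0.29,0.3,0,0.15],[0,0,0,-0.29,0.3,0,0.15],[0,0,0,-0.29,0.31,0,0.15]]]}}

```text
t: 8.28
position: [0.5288, 0.0303, 0.0713]
eef_rot: [-3.139, -0.0, -2.955]
wrist_force: [-2.1, -3.9, 9.2]
gripper_width: 0.244
gripper_force: 31.1
```

Call:
{"method": "move_arm", "body": {"deltas": [[[0,0,0,0,0,0,0.15],[0,0,0,0,0,0,0.15],[0,0,0,0,0,0,0.15]]]}}

```text
t: 8.53
position: [0.5296, 0.0313, 0.0713]
eef_rot: [-3.141, 0.003, -2.955]
wrist_force: [1.9, 2.9, 5.6]
gripper_width: 0.246
gripper_force: 30.8
```

```bash
python3 - <<'E'
from h import *
s=observe();print(s["position"],s["wrist_force"])
save("top","top4");save("side","side4")
A=[]
for n,(u,v) in dict(top4=(292,170),side4=(344,226)).items():
    A.append(cv2.resize(cv2.imread(f"pics/{n}.png")[v:v+18,u:u+24],(384,288),interpolation=cv2.INTER_NEAREST))
cv2.imwrite("pics/z4.png",np.hstack(A))
E
```

```text
[0.52955457 0.03134467 0.07127309] [1.8657569  2.87739351 5.56110547]
```

View pics/z4.png

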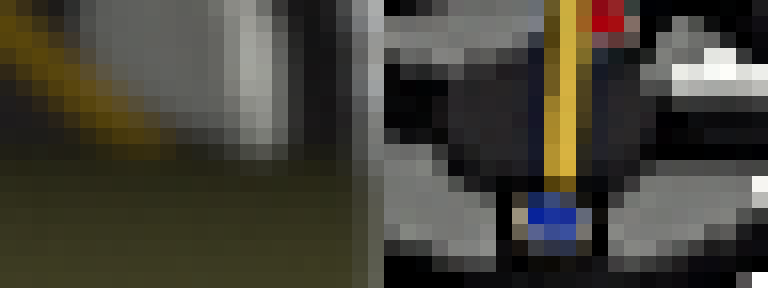

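Side view shows the blue dot centred about (354,239.5), under the tip to ~1 mm. Next I release, raise and move toward the knob, then check from the top.

Call:
{"method": "move_arm", "body": {"deltas": [[[0,0,0,0,0,0,0.5],[0,0,0,0,0,0,0.75],[0,0,0,0,0,0,1],[0,0,0,0,0,0,1],[0,0,0,0,0,0,1],[0,0,0,0,0,0,1],[0,0,0,0,0,0,1],[0,0,0,0,0,-0.3,1]]]}}

```text
t: 9.3
position: [0.5277, 0.0315, 0.075]
eef_rot: [3.141, -0.003, -2.955]
wrist_force: [-0.5, -0.0, -0.7]
gripper_width: 1.0
gripper_force: 0.0
```

Call:
{"method": "move_arm", "body": {"deltas": [[[0,0,0,0,0,-0.9,1],[0,0,0,0,0,-0.9,1],[0,0,0,0,0,-0.9,1],[0,0,0,0,0,-0.9,1],[0,0,0,0,0,-0.9,1],[0,0,0,0,0,-0.9,1],[0,0,0,0,0,0,1]]]}}

```text
t: 9.88
position: [0.5313, 0.0314, 0.1892]
eef_rot: [-3.14, 0.008, -2.955]
wrist_force: [1.0, -0.4, 0.1]
gripper_width: 0.998
gripper_force: 0.0
```

```bash
python3 -c "
from h import *
plan([.577,-.177,.185],np.pi+.487,12,4)"
```

```text
turn [-0.0031  0.0077 -0.3007] from [0.5313 0.0314 0.1892]
0 [-0.01   0.024 -0.94 ] [-0.026 -0.888  0.019]
1 [-0.01   0.024 -0.94 ] [ 0.04  -0.888  0.019]
2 [-0.01   0.024 -0.94 ] [ 0.107 -0.882  0.018]
3 [-0.01   0.024 -0.94 ] [ 0.173 -0.872  0.018]
4 [-0.  0. -0.] [ 0.238 -0.856  0.017]
```

Call:
{"method": "move_arm", "body": {"deltas": [[[0,0,-0.94,-0.03,-0.89,0,1],[0,0,-0.94,0.04,-0.89,0,1],[0,0,-0.94,0.11,-0.88,0,1],[0,0,-0.94,0.17,-0.87,0,1],[0,0,0,0.24,-0.86,0,1],[0,0,0,0.24,-0.86,0,1],[0,0,0,0.24,-0.86,0,1],[0,0,0,0.24,-0.86,0,1]]]}}

```text
t: 10.55
position: [0.5589, -0.1085, 0.183]
eef_rot: [3.141, -0.001, -2.655]
wrist_force: [0.2, 0.0, 0.1]
gripper_width: 1.003
gripper_force: 0.0
```

Call:
{"method": "move_arm", "body": {"deltas": [[[0,0,0,0.24,-0.86,0,1],[0,0,0,0.24,-0.86,0,1],[0,0,0,0.24,-0.86,0,1],[0,0,0,0.24,-0.86,0,1],[0,0,0,0,0,0,1],[0,0,0,0,0,0,1]]]}}

```text
t: 11.05
position: [0.5743, -0.1781, 0.1834]
eef_rot: [3.14, -0.001, -2.656]
wrist_force: [-0.4, 0.9, -0.2]
gripper_width: 1.002
gripper_force: 0.0
```

```bash
python3 - <<'E'
from h import *
m=camera_model("wrist");s=observe();print(s["position"],s["eef_rot"])
w=save("wrist","w5");t=save("top","top5");d=save("side","side5")
print(proj("wrist",np.array([.577,-.1765,.136]),m),proj("wrist",np.array([.577,-.1765,.086]),m))
im=np.zeros((600,800,3),np.uint8)
z=lambda a,k:cv2.resize(a,k,interpolation=cv2.INTER_NEAREST)
im[:288,:384]=z(t[170:188,292:316],(384,288));im[:288,400:784]=z(d[226:244,344:368],(384,288));im[290:600,:520]=w[100:410,60:580]
cv2.imwrite("pics/m5.png",im[:,:,::-1])
E
```

```text
[ 0.57429027 -0.17808367  0.1833842 ] [ 3.14042493e+00 -5.37670946e-04 -2.65596523e+00]
[322.24349543 270.66508276] [321.90529954 244.76457668]
```

View pics/m5.png

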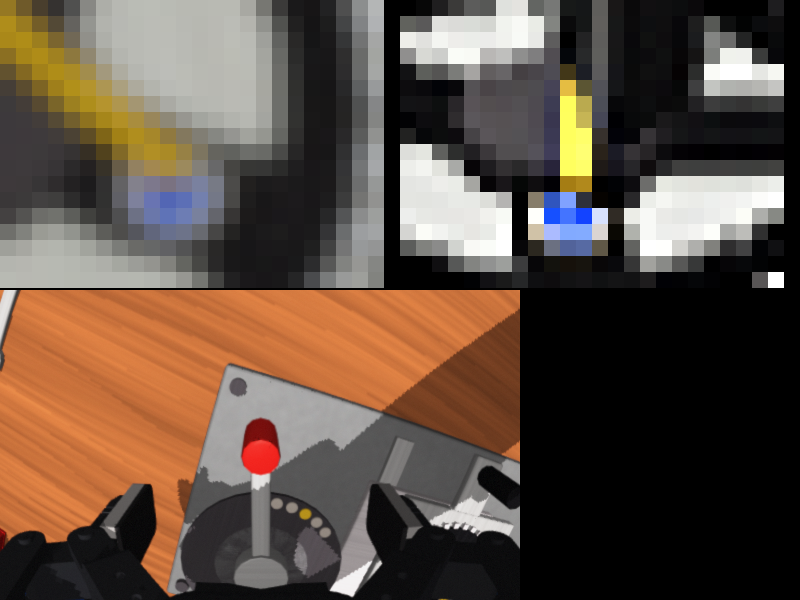

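Knob top is at wrist pixel (321,265), as predicted. The blue dot sits about 2.5 mm too far in +y (top ≈ (302,181.3), expected (303.2,181.4)). It's still under the tip but off centre, so I go back and trim it.

Call:
{"method": "move_arm", "body": {"deltas": [[[0,0,0,-0.24,0.86,0,1],[0,0,0,-0.24,0.86,0,1],[0,0,0,-0.24,0.86,0,1],[0,0,0,-0.24,0.86,0,1],[0,0,0,-0.24,0.86,0,1],[0,0,0,-0.24,0.86,0,1],[0,0,0,-0.24,0.86,0,1],[0,0,0,-0.24,0.86,0,1]]]}}

```text
t: 11.87
position: [0.5431, -0.0356, 0.1842]
eef_rot: [3.141, 0.0, -2.653]
wrist_force: [0.6, 0.1, -0.0]
gripper_width: 1.001
gripper_force: 0.0
```

Call:
{"method": "move_arm", "body": {"deltas": [[[0,0,0.94,-0.24,0.86,0,1],[0,0,0.94,-0.17,0.87,0,1],[0,0,0.94,-0.11,0.88,0,1],[0,0,0.94,-0.04,0.89,0,1],[0,0,0,0,0,0,1],[0,0,0,0,0,0,1]]]}}

```text
t: 12.37
position: [0.5281, 0.033, 0.1842]
eef_rot: [-3.141, 0.0, -2.951]
wrist_force: [0.2, -0.2, 0.2]
gripper_width: 1.0
gripper_force: 0.0
```

Call:
{"method": "move_arm", "body": {"deltas": [[[0,0,0,0,0,0.95,1],[0,0,0,0,0,0.95,1],[0,0,0,0,0,0.95,1],[0,0,0,0,0,0.95,1],[0,0,0,0,0,0.95,1],[0,0,0,0,0,0.95,1],[0,0,0,0,0,0,1],[0,0,0,0,0,0,1]]]}}

```text
t: 13.03
position: [0.5279, 0.0312, 0.0692]
eef_rot: [3.141, -0.003, -2.955]
wrist_force: [0.8, 0.9, 0.5]
gripper_width: 1.002
gripper_force: 0.0
```

Call:
{"method": "move_arm", "body": {"deltas": [[[0,0,0,0,0,0,0.15],[0,0,0,0,0,0,0.15],[0,0,0,0,0,0,0.15],[0,0,0,0,0,0,0.15],[0,0,0,0,0,0,0.15],[0,0,0,0,0,0,0.15],[0,0,0,0,0,0,0.15],[0,0,0,0,0,0,0.15]]]}}

```text
t: 13.7
position: [0.5292, 0.0315, 0.0709]
eef_rot: [-3.141, 0.001, -2.955]
wrist_force: [-2.6, 0.5, 4.3]
gripper_width: 0.244
gripper_force: 29.9
```

```bash
cat >> h.py <<'E'
def dots(n):
    """blue-dot centroid in the side picture near the tip, intensity weighted"""
    im=cv2.imread(f"pics/{n}.png")[:,:,::-1].astype(int);c=np.clip(im[...,2]-im[...,0]-40,0,None)
    u0,v0=346,236;c=c[v0:v0+10,u0:u0+18];v,u=np.mgrid[:10,:18];return u0+(u*c).sum()/c.sum(),v0+(v*c).sum()/c.sum()
E
python3 - <<'E'
from h import *
s=observe();print(s["position"],s["wrist_force"])
save("side","side6")
for n in("side4","side5","side6"):print(n,dots(n))
E
```

```text
[0.52924384 0.03145368 0.07092874] [-2.6481066   0.54823058  4.33698654]
side4 (np.float64(353.9912854030501), np.float64(239.15250544662308))
side5 (np.float64(353.97713717693836), np.float64(239.1590457256461))
side6 (np.float64(353.97587719298247), np.float64(239.140350877193))
```

Call:
{"method": "move_arm", "body": {"deltas": [[[0,0,0,0,-0.06,0,0.15],[0,0,0,0,-0.05,0,0.15],[0,0,0,0,0,0,0.15],[0,0,0,0,0,0,0.15],[0,0,0,0,0,0,0.15],[0,0,0,0,0,0,0.15]]]}}

```text
t: 14.25
position: [0.5296, 0.0295, 0.0709]
eef_rot: [3.141, 0.001, -2.955]
wrist_force: [-2.4, 1.0, 5.8]
gripper_width: 0.252
gripper_force: 30.1
```

```bash
python3 - <<'E'
from h import *
s=observe();print(s["position"],s["wrist_force"])
save("side","side7");print(dots("side7"))
E
```

```text
[0.52961037 0.02953275 0.07092964] [-2.36204235  0.95300386  5.81057701]
(np.float64(354.4677754677755), np.float64(239.46153846153845))
```

Call:
{"method": "move_arm", "body": {"deltas": [[[0,0,0,0,0,0,0.5],[0,0,0,0,0,0,0.75],[0,0,0,0,0,0,1],[0,0,0,0,0,0,1],[0,0,0,0,0,0,1],[0,0,0,0,0,0,1],[0,0,0,0,0,0,1],[0,0,0,0,0,-0.3,1]]]}}

```text
t: 14.97
position: [0.5282, 0.0294, 0.075]
eef_rot: [3.141, -0.003, -2.955]
wrist_force: [-0.7, 0.3, 0.4]
gripper_width: 1.0
gripper_force: 0.0
```

Call:
{"method": "move_arm", "body": {"deltas": [[[0,0,0,0,0,-0.9,1],[0,0,0,0,0,-0.9,1],[0,0,0,0,0,-0.9,1],[0,0,0,0,0,-0.9,1],[0,0,0,0,0,-0.9,1],[0,0,0,0,0,-0.9,1],[0,0,0,0,0,0,1]]]}}

```text
t: 15.55
position: [0.5318, 0.0292, 0.1892]
eef_rot: [-3.14, 0.008, -2.955]
wrist_force: [1.4, 0.2, 0.7]
gripper_width: 1.0
gripper_force: 0.0
```

Call:
{"method": "move_arm", "body": {"deltas": [[[0,0,-0.94,-0.03,-0.89,0,1],[0,0,-0.94,0.04,-0.89,0,1],[0,0,-0.94,0.11,-0.88,0,1],[0,0,-0.94,0.17,-0.87,0,1],[0,0,0,0.24,-0.86,0,1],[0,0,0,0.24,-0.86,0,1],[0,0,0,0.24,-0.86,0,1],[0,0,0,0.24,-0.86,0,1]]]}}

```text
t: 16.22
position: [0.5594, -0.1106, 0.183]
eef_rot: [3.141, -0.001, -2.655]
wrist_force: [-0.0, 0.3, 0.1]
gripper_width: 1.002
gripper_force: 0.0
```

Call:
{"method": "move_arm", "body": {"deltas": [[[0,0,0,0.24,-0.85,0,1],[0,0,0,0.24,-0.85,0,1],[0,0,0,0.24,-0.85,0,1],[0,0,0,0.2,-0.7,0,1],[0,0,0,0,0,0,1],[0,0,0,0,0,0,1]]]}}

```text
t: 16.72
position: [0.5736, -0.1762, 0.1834]
eef_rot: [3.14, -0.001, -2.656]
wrist_force: [-1.0, 0.6, -0.3]
gripper_width: 1.0
gripper_force: 0.0
```

```bash
python3 - <<'E'
from h import *
m=camera_model("wrist");w=save("wrist","w8");save("side","side8");save("top","top8");print(dots("side8"))
# knob top (bright red ellipse) in wrist view
r=cut_out("wrist","lever_grip")
for q in r[:1]: print(q["confidence"],q["rect"])
a=w.astype(int);mk=((a[...,0]>200)&(a[...,1]<90)&(a[...,2]<90)).astype(np.uint8)
n,l,st,c=cv2.connectedComponentsWithStats(mk)
for i in range(1,n):
    if st[i,4]>100 and 200<c[i][0]<450: print(c[i],st[i],atz("wrist",c[i],.136,m))
s=observe();print(s["position"],s["eef_rot"])
t=cv2.imread("pics/top8.png")[170:188,292:316];cv2.imwrite("pics/z8.png",cv2.resize(t,(384,288),interpolation=cv2.INTER_NEAREST))
E
```

```text
(np.float64(354.51892430278883), np.float64(239.44721115537848))
[316.74670719 266.34042553] [299 249  37  35 987] [ 0.57555503 -0.17843709  0.136     ]
[ 0.57374795 -0.17513621  0.18393698] [ 3.14113551e+00 -1.02268547e-04 -2.65376559e+00]
```

View pics/z8.png

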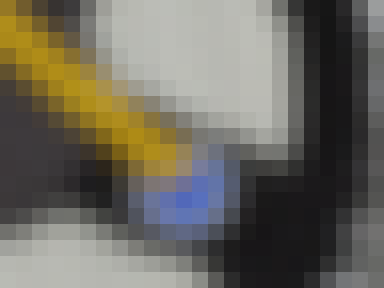

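The top crop shows the blue dot at about (303.2,181.8), right under the rod tip (303,180.8). Next I descend onto the knob and grip it.

Call:
{"method": "move_arm", "body": {"deltas": [[[0,0,0,-0.05,-0.1,0.84,1],[0,0,0,0,0,0.84,1],[0,0,0,0,0,0.84,1],[0,0,0,0,0,0.84,1],[0,0,0,0,0,0.84,1],[0,0,0,0,0,0,1],[0,0,0,0,0,0,1]]]}}

```text
t: 17.5
position: [0.575, -0.1763, 0.0992]
eef_rot: [3.14, -0.002, -2.654]
wrist_force: [0.8, 0.7, 0.2]
gripper_width: 0.999
gripper_force: 0.0
```

Call:
{"method": "move_arm", "body": {"deltas": [[[0,0,0,0,0,0,0.15],[0,0,0,0,0,0,0.15],[0,0,0,0,0,0,0.15],[0,0,0,0,0,0,0.15],[0,0,0,0,0,0,0.15],[0,0,0,0,0,0,0.15],[0,0,0,0,0,0,0.15],[0,0,0,0,0,0,0.15]]], "grip_force": 40}}

```text
t: 18.17
position: [0.5762, -0.1776, 0.1009]
eef_rot: [-3.14, 0.001, -2.655]
wrist_force: [-0.2, -0.5, 3.0]
gripper_width: 0.246
gripper_force: 39.4
```

```bash
python3 - <<'E'
from h import *
s=observe();p=s["position"];print(p,s["eef_rot"],s["wrist_force"])
save("side","side9");print(dots("side9"))
b=.487+np.pi;piv=p[:2]-.12*np.array([np.cos(b),np.sin(b)]);print("pivot implied",piv)
# arc rows: n steps
n=8;st=.2/3
for k in range(2):
    R=Ro.from_euler("xyz",[np.pi,0,b-k*st])
    a=lambda q:np.r_[piv+.12*np.array([np.cos(q),np.sin(q)]),0]
    print(R.inv().apply(a(b-(k+1)*st)-a(b-k*st))/.02, st/.08)
E
```

```text
[ 0.57617083 -0.17759642  0.10093047] [-3.14045836e+00  6.37878494e-04 -2.65460975e+00] [-0.17907076 -0.48998951  2.99878228]
(np.float64(nan), np.float64(nan))
pivot implied [ 0.68221972 -0.12143921]
[-1.33283958e-02  3.99703770e-01  4.89495942e-17] 0.8333333333333333
[-1.33283958e-02  3.99703770e-01  4.89495942e-17] 0.8333333333333333h.py:38: RuntimeWarning: invalid value encountered in scalar divide
  u0,v0=346,236;c=c[v0:v0+10,u0:u0+18];v,u=np.mgrid[:10,:18];return u0+(u*c).sum()/c.sum(),v0+(v*c).sum()/c.sum()
```

Call:
{"method": "move_arm", "body": {"deltas": [[[0,0,0.417,-0.003,0.2,0,0.15],[0,0,0.417,-0.003,0.2,0,0.15],[0,0,0.417,-0.003,0.2,0,0.15],[0,0,0.417,-0.003,0.2,0,0.15],[0,0,0.417,-0.003,0.2,0,0.15],[0,0,0.417,-0.003,0.2,0,0.15]]]}}

```text
t: 18.72
position: [0.5672, -0.1556, 0.1009]
eef_rot: [-3.14, 0.001, -2.856]
wrist_force: [-0.6, -3.2, 3.9]
gripper_width: 0.25
gripper_force: 39.4
```

Call:
{"method": "move_arm", "body": {"deltas": [[[0,0,0.417,-0.003,0.2,0,0.15],[0,0,0.417,-0.003,0.2,0,0.15],[0,0,0.417,-0.003,0.2,0,0.15],[0,0,0.417,-0.003,0.2,0,0.15],[0,0,0.417,-0.003,0.2,0,0.15],[0,0,0.417,-0.003,0.2,0,0.15]]]}}

```text
t: 19.22
position: [0.5627, -0.1322, 0.1009]
eef_rot: [-3.14, 0.001, -3.056]
wrist_force: [-0.1, -3.3, 3.6]
gripper_width: 0.247
gripper_force: 39.4
```

Call:
{"method": "move_arm", "body": {"deltas": [[[0,0,0.417,-0.003,0.2,0,0.15],[0,0,0.417,-0.003,0.2,0,0.15],[0,0,0.417,-0.003,0.2,0,0.15],[0,0,0.417,-0.003,0.2,0,0.15],[0,0,0,0,0,0,0.15],[0,0,0,0,0,0,0.15]]]}}

```text
t: 19.72
position: [0.5624, -0.1161, 0.1009]
eef_rot: [-3.14, 0.001, 3.096]
wrist_force: [-0.7, -3.3, 5.0]
gripper_width: 0.244
gripper_force: 39.6
```

```bash
cat > ang.py <<'E'
from h import *
s=observe();p=s["position"];d=p[:2]-[.6822,-.1214];print(p,s["eef_rot"],s["wrist_force"],"angle",.487-(np.arctan2(d[1],d[0])%(2*np.pi)-np.pi),"r",np.hypot(*d))
E
python3 ang.py
```

```text
[ 0.56238971 -0.11607686  0.10092056] [-3.14042339e+00  1.46200408e-03  3.09592061e+00] [-0.65604084 -3.34562848  5.00367493] angle 0.5314005807734209 r 0.11992848224952589
```

Call:
{"method": "move_arm", "body": {"deltas": [[[0,0,0.417,-0.003,0.2,0,0.15],[0,0,0.417,-0.003,0.2,0,0.15],[0,0,0.05,0,0.03,0,0.15],[0,0,0,0,0,0,0.15],[0,0,0,0,0,0,0.15],[0,0,0,0,0,0,0.15]]]}}

```text
t: 20.22
position: [0.563, -0.108, 0.1009]
eef_rot: [-3.14, 0.001, 3.025]
wrist_force: [-0.2, -4.2, 5.6]
gripper_width: 0.246
gripper_force: 39.6
```

```bash
python3 ang.py; python3 - <<'E'
from h import *
m=camera_model("wrist");w=save("wrist","w10");t=save("top","top10");d=save("side","side10")
z=lambda a,k:cv2.resize(a,k,interpolation=cv2.INTER_CUBIC)
im=np.zeros((600,800,3),np.uint8)
im[:300,:400]=z(t[150:225,290:390],(400,300));im[:300,400:]=z(d[210:285,330:430],(400,300));im[300:,:400]=w[180:480,120:520]
cv2.imwrite("pics/m10.png",im[:,:,::-1])
E
```

```text
[ 0.56302765 -0.10800808  0.10090416] [-3.13998305e+00  1.46361796e-03  3.02535053e+00] [-0.23722654 -4.18194359  5.5971302 ] angle 0.5989049424579153 r 0.11992244832730473
```

View pics/m10.png

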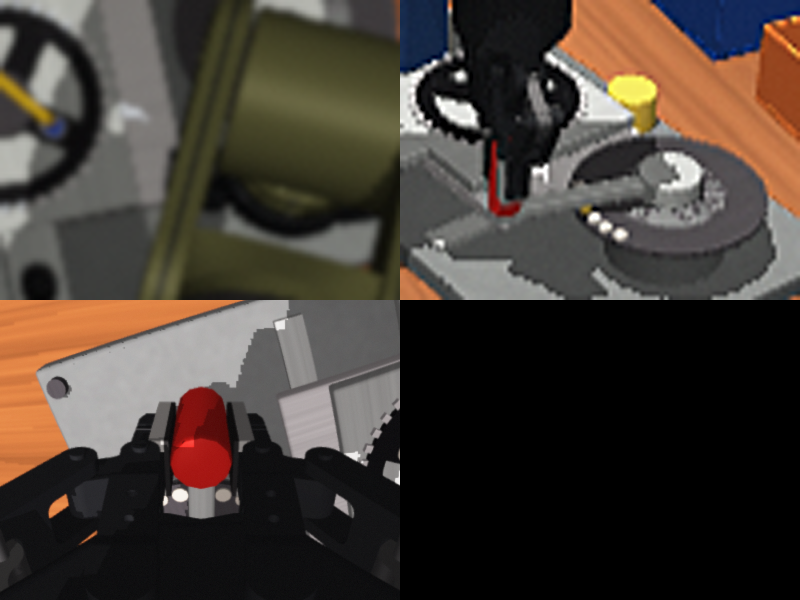

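The wrist view shows the bar (column 202) midway between the dots of clicks 2 and 4 (columns 180 and 223), with three white dots behind it. The lever is therefore at click 3. The blue dot is still under the pointer in the top panel at (55,128).

```bash
python3 -c "
from cell import finish_job
print(finish_job())"
```

```text
the job is handed in; nothing more can be done
None
```

The job is handed in after about 20 s of robot time: the red dot was held under the pointer for just over a second, then the blue dot was brought there (released once, trimmed 2 mm, and still under the tip at the last look), and the gripper is holding the lever at click 3 (measured 0.599 rad).

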